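Jack up the hinged dissection board and hold it

ROBOT

A 7-joint arm with a two-finger parallel gripper is mounted at the origin on a cart in front of the work surface, level with it; the furniture and walls round the work are solid. World frame = base frame: x ahead of the robot, y to its left, z up, the work surface at z = 0. Lengths are in m, angles in degrees, forces in N, time in s.
With the tool pointing down it reaches from about 0.4 to 0.875 m from the base axis. Payload 4.4 kg.
Tool frame: the origin (TCP) lies midway between the tips of the shut fingers; the grasp point (between the pads) lies 19 mm behind it (ctrl.grip_depth is the distance from the TCP to the grasp point, in m); z points along the fingers, y is the line along which they close (so a half turn about z gives the same grasp; the last joint's range is limited). The gripper opens to 85 mm and grips with 20 to 120 N. Pads are 22 mm wide; open, the fingers measure 114 mm over their backs; the gripper's body (76 mm by 85 mm) begins 54 mm behind the grasp point. The pads swing forward as they close: fully open they stand 13 mm farther back than shut.
Start: joints at [61.719, 36.005, 2.206, 86.941, -1.547, 57.084, -1.146], TCP at [0.27, -0.591, 0.231] pointing down, gripper open.
Joint ranges: [-175.42, 175.42], [-21.48, 121.26], [-71.46, 75.88], [10.55, 141.38], [-63.04, 243.04], [13.31, 113.54], [-168.57, 168.57]. Speed limits (degrees/s): [147.25, 147.25, 180, 180, 180, 180, 180].

INTERFACE

Orientations are given as a 3x3 rotation matrix whose columns are the frame's x, y, z axes.
In Python, from bench import ctrl gives the robot as it stands.
- The arm moves only by the tool jog_arm, never from a script. Its argument "moves" is a list of rows, each a list of 2 entries, a list of its own where there are three numbers: the shift along the tool's x, y, z in units of 40 mm (1.0 is 40 mm), then the turn about the tool's z in units of 6 degrees (1.0 is 6 degrees). A call has 1 to 8 rows; each row is the pose to reach, as a shift and turn from the pose commanded when the call began, along the tool's axes at that moment; what a row does not reach only later rows make up. A row lasts 1/12 s, in which the tool goes at most 41.7 mm and 7.16 degrees, less where a joint would pass 70% of its speed; a pose out of reach is approached as far as the arm can. A call with a gripper value outside its range is refused whole. "grip" is the finger opening in mm, from 0 to 85.4, set as the call begins (left out, the last holds). The fingers move at their own pace and stop on an object; "grip_force" is the grip in N (left out, the last holds). Time passes only in rows, so rows that repeat a pose let the fingers close. It gives the time, the measured TCP pose, the force, the opening and the grip force at its end, in the units of the state.
- ctrl.get_state(): the state, without advancing time (a new reading comes with each control period).
- ctrl.read_camera(name): name is "scene" or "side" or "wrist"; returns a dict with "frame" (480x640x3 uint8, red, green, blue), "mtx" (3x3 intrinsics, pixels), "pose" (4x4, takes a point from camera to world coordinates). Camera axes: x right, y down, z forward; pixel columns grow to the right and rows downward; lengths in m; the calibration is good to about 2 mm. A picture is of the moment at which its call begins. There is no depth.
- ctrl.finish_job(): hands the job in; it is judged then, once.
The state is a dict: "time": time; "joint_pos": joint angles; "dq": joint speeds; "effort": joint torques, N m; "tcp_pos": TCP position; "eef_rot": TCP orientation; "force": force on the tool from outside, world axes, zero at the start; "moment": the same for the moment, N m; "opening": opening from 0.0 (shut) to 1.0 (fully open); "finger_force": force on a finger pad.
Only numpy, scipy, OpenCV 4.12 (cv2) and the standard library are available. Lean on these libraries where they do the work, as an engineer would, in place of code of your own. Each camera call takes 0.05 s, during which the arm holds its last target. There are 200 camera calls.

TASK

A colleague needs to get at the feet under the hinged dissection board: stand the small lever jack on the bench with its saddle centred under the round lift pad of the board (not under the plain square lug beside it). Make a trial lift first - pump the handle fully down once and let it come all the way up again, so that the board is back down - then press the handle fully down a second time and finish while holding it down, the board resting on the saddle and not on your gripper. Leave the glass dish and the wax block lying on the board, and the stopper and the timer near it, where they are.

Things in the scene. Friction and masses are not known exactly. Their poses are not given: they have to be found in the camera images.
- board_stand: Fixed hinge stand of the white dissection board (300 x 210 mm, top 25 mm above the bench, small hooks to 48 mm). Origin on the bench under the board; x axis runs along the board from the lift end (edge at x = -157 mm) to the hinge (along y, x = +166 mm, 16 mm high). Two steel tongues, 26 mm wide, 55 to 59 mm above the bench, reach out past the lift end: one with the round lift pad, one plain.
- lift_pad (a point): Centre of the underside of the round steel lift pad (30 mm across), 52 mm above the bench at rest; in the stand's frame x = -199, y = -45 mm, 42 mm out from the board's edge; the pad ends 15 mm further out. It goes up with the board.
- plain_lug (a point): Underside of the plain square tongue without a pad, 105 mm beside the lift pad (stand's frame y = +60 mm, its end at x = -197 mm). Not a lift point.
- board_tilt (a joint): Hinge angle of the board in rad: 0 lying flat, grows as the lift end goes up; about 0.077 when fully jacked. The board falls back by its own weight.
- jack: Loose grey lever jack, about 0.75 kg; origin on the bench under its column. x axis points from column to saddle, handle to -x. Base 12 mm high, x from -155 to +80 mm, 70 mm wide in front (x > -48 mm), 44 mm behind. Column (grip it here): upright block at x = 0, y = 0, 36 mm along x, 34 mm along y, top 92 mm above the bench, its y faces free from 12 mm up.
- saddle_top (a point): Centre of the top of the jack's round steel saddle (34 mm across), on a toe in front of the column: x = +55 mm, y = 0 in the jack's frame; 40 mm above the bench with the handle up, 80 mm with the handle fully down.
- paddle_top (a point): Centre of the top of the black rubber paddle (46 x 36 mm) at the end of the pump handle, where to press. The handle turns about a pin at x = -24, z = 62 mm in the jack's frame; paddle centre 120 mm from the pin, its top 6 mm above the handle's line. Handle 0.45 rad upward at rest (paddle top 120 mm high), 0.15 rad downward at its stop (50 mm high).
- jack_handle (a joint): Pump handle angle in rad: 0 up at rest, 0.6 fully down at its stop. The saddle rises in proportion, 40 mm in all. A spring brings the handle up when it is let go and the saddle comes down with it; pressing takes about 2 N unloaded, 4 to 10 N with the board on the saddle.
- petri_glass: Flat clear glass dish, 100 mm across, 16 mm high, lying loose on the board; origin under its centre. Not to be disturbed.
- rubber_stopper: Brown rubber stopper, 26 mm, bystander; origin under its centre.
- timer: Small white timer, 58 x 66 x 18 mm, bystander; origin under its centre.
- wax_block: Pale wax block, 30 x 46 x 22 mm, lying loose on the board; origin under its centre.

How it is judged:
By the outcome, as a careful person would: the job done as asked, in the order asked, and still so for the second after the job is handed in, while the arm keeps its last pose, push and grip.
It also fails if it takes over 61 s, if anything falls off the work surface, if the arm or the gripper's body presses on something with over 40 N, if the wrist force passes 120 N, or if a joint passes its speed limit or range.

## Working session

There is one attempt and no reset: what is moved stays moved. The work goes in short steps, Python scripts to look and compute and a tool call to move; the robot and the scene stay as the last step left them, time stands still between calls to the robot, and variables do not carry over. Pictures are saved under pics/ and viewed, at most 10 in all, crops included, and the job is handed in when it is done.

Besides the shell and the picture viewer there is one more tool, called after "Request:" as name(argument=value, ...) on one line, values as JSON. jog_arm: Moves the arm, as the interface text tells. Its arguments: {"type":"object","properties":{"moves":{"type":"array"},"grip":{"type":"number"},"grip_force":{"type":"number"}},"required":["moves"]}

```bash
mkdir -p pics; ls; python3 - <<'E'
from bench import ctrl
import cv2,numpy as np
np.set_printoptions(precision=4,suppress=True)
s=ctrl.get_state();print(s)
for n in("scene","side","wrist"):
    c=ctrl.read_camera(n);cv2.imwrite(f"pics/{n}0.png",c["frame"][:,:,::-1]);np.savez(f"pics/{n}0.npz",**c)
    print(n,c["mtx"],c["pose"])
E
```

```text
pics
{'time': 0.0, 'joint_pos': array([61.7187, 36.0576,  2.2007, 86.996 , -1.547 , 57.0826, -1.1456]), 'dq': array([ 0.0141, -0.0438, -0.081 , -0.0211,  0.1046, -0.1104, -0.0244]), 'effort': array([  0.0004, -56.3399,   1.2263, -19.3445,   0.011 ,   0.0107,
         0.    ]), 'tcp_pos': array([ 0.2695, -0.5908,  0.2304]), 'eef_rot': array([[ 0.9099,  0.4149, -0.0008],
       [ 0.4149, -0.9099,  0.0017],
       [-0.    , -0.0019, -1.    ]]), 'force': array([ 0.3567,  0.4961, -0.0848]), 'moment': array([ 0.0038,  0.0036, -0.0033]), 'finger_force': 0.0, 'opening': 1.0018130661561757}
scene [[445.6353   0.     331.3484]
 [  0.     445.6353 237.8169]
 [  0.       0.       1.    ]] [[-0.8024 -0.3014  0.515  -0.1701]
 [-0.5967  0.3945 -0.6988  0.8471]
 [ 0.0075 -0.8681 -0.4964  0.7586]
 [ 0.      0.      0.      1.    ]]
side [[444.1954   0.     315.5831]
 [  0.     444.1954 243.2825]
 [  0.       0.       1.    ]] [[-0.8464 -0.3003  0.4398  0.0448]
 [-0.5326  0.485  -0.6936  0.6768]
 [-0.005  -0.8213 -0.5705  0.6994]
 [ 0.      0.      0.      1.    ]]
wrist [[332.5046   0.     317.7686]
 [  0.     332.5046 241.5229]
 [  0.       0.       1.    ]] [[ 0.4155 -0.8655 -0.2798  0.3403]
 [-0.9096 -0.3958 -0.1264 -0.5576]
 [-0.0013  0.307  -0.9517  0.3735]
 [ 0.      0.      0.      1.    ]]
```

View pics/scene0.png

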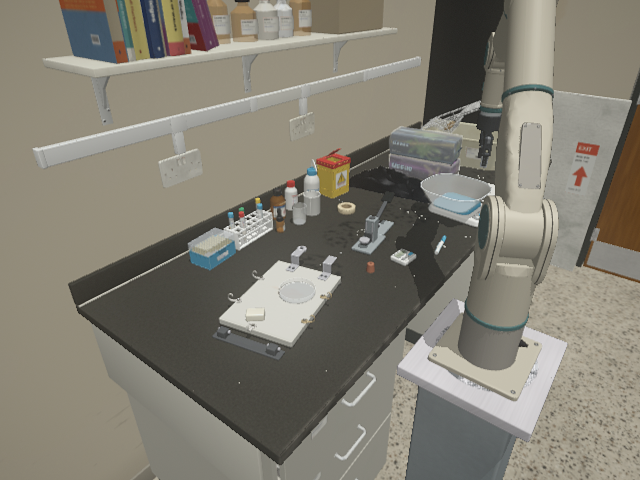

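View pics/side0.png

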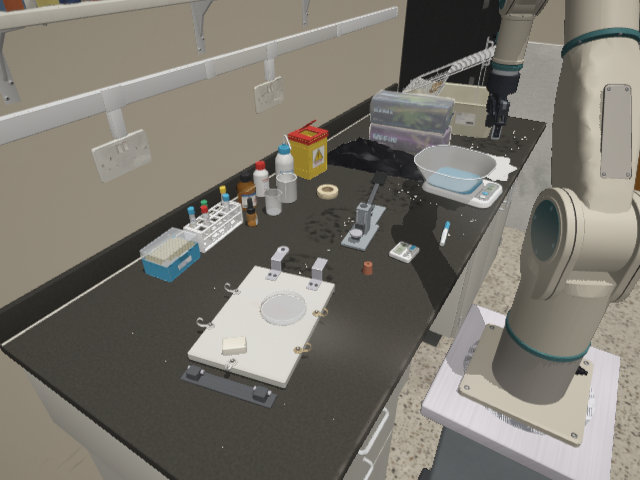

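The board has its lift end facing away from the camera, with the round pad at about (280,250) in side and the plain lug at (320,262). The jack is at about (363,220), handle at (378,188), stopper (368,268), timer (405,252). I'll zoom in on these for pixel picks.

```bash
python3 - <<'E'
import cv2
a=cv2.imread("pics/scene0.png")[190:310,280:440]; b=cv2.imread("pics/side0.png")[170:310,250:430]
cv2.imwrite("pics/ca.png",cv2.resize(a,None,fx=5,fy=5,interpolation=cv2.INTER_CUBIC))
cv2.imwrite("pics/cb.png",cv2.resize(b,None,fx=4,fy=4,interpolation=cv2.INTER_CUBIC))
E
```

```text
(no output)
```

View pics/ca.png

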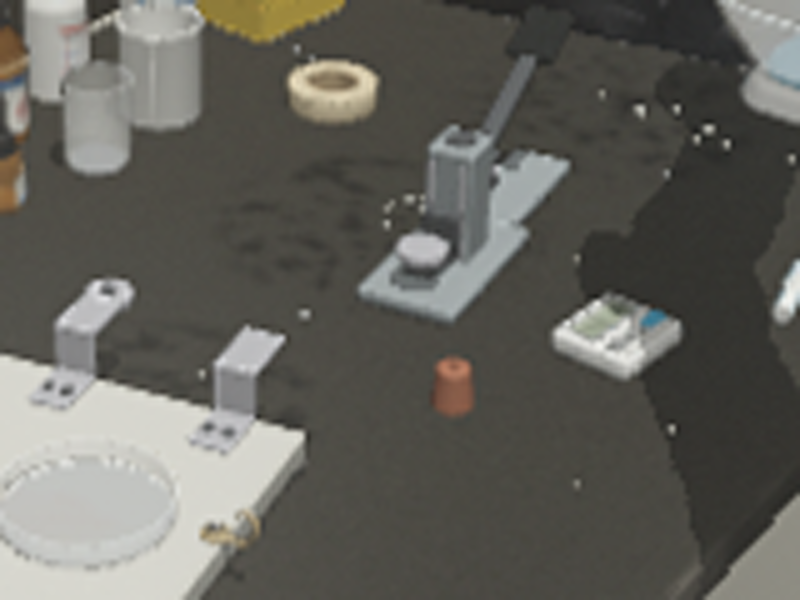

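View pics/cb.png

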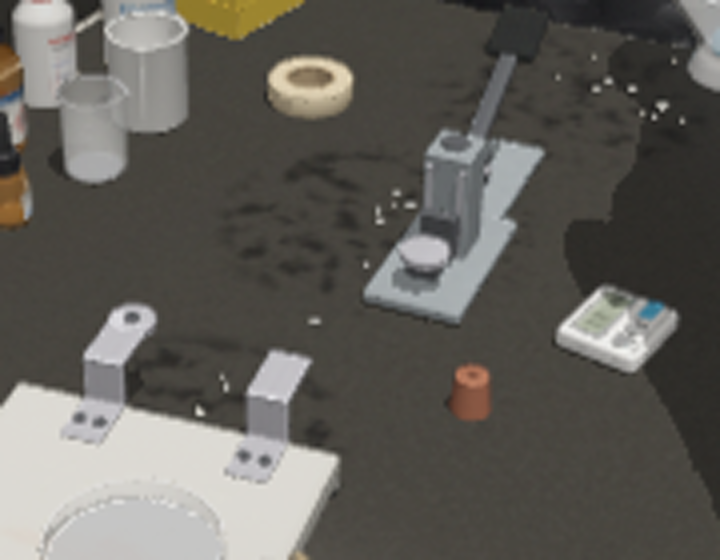

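Pad hole at crop A (108,290) / B (132,316); saddle (423,245)/(425,248); column top (463,138)/(457,143); paddle (540,35)/(518,35). The stopper and timer are on the robot's side of the path. Next I triangulate these.

```bash
cat > h.py <<'E'
import numpy as np,cv2
np.set_printoptions(precision=4,suppress=True)
def ray(c,p):
    P=c["pose"];d=P[:3,:3]@np.linalg.solve(c["mtx"],[p[0],p[1],1.]);return P[:3,3],d/np.linalg.norm(d)
def plane(c,p,z):
    o,d=ray(c,p);return o+d*(z-o[2])/d[2]
def tri(rays):
    A=0;b=0
    for o,d in rays:
        M=np.eye(3)-np.outer(d,d);A=A+M;b=b+M@o
    x=np.linalg.solve(A,b);return x,max(np.linalg.norm((np.eye(3)-np.outer(d,d))@(x-o)) for o,d in rays)
E
python3 - <<'E'
from h import *
A=np.load("pics/scene0.npz");B=np.load("pics/side0.npz")
fa=lambda p:(279.6+p[0]/5,189.6+p[1]/5); fb=lambda p:(249.6+p[0]/4,169.6+p[1]/4)
for n,a,b,z in [("pad",(108,290),(132,316),.059),("lugL",(245,328),(272,351),.059),("lugR",(284,342),(311,358),.059),
 ("bcorner",(303,432),(339,458),.025),("coltop",(463,138),(457,143),.092),("saddle",(423,245),(425,248),.040),
 ("paddle",(540,35),(518,35),.12),("baseL",(362,292),(367,297),.012),("baseR",(447,317),(460,320),.012),("stop",(455,365),(473,371),.026),
 ("timer",(615,330),(620,320),.018)]:
    a=fa(a);b=fb(b);x,e=tri([ray(A,a),ray(B,b)]);print(n,x,round(e*1e3,1),plane(A,a,z),plane(B,b,z))
E
```

```text
pad [ 0.6075 -0.0525  0.0457] 1.2 [ 0.5929 -0.0341  0.059 ] [ 0.5959 -0.0391  0.059 ]
lugL [ 0.5091 -0.0628  0.05  ] 1.1 [ 0.5004 -0.0498  0.059 ] [ 0.5027 -0.054   0.059 ]
lugR [ 0.4955 -0.0855  0.0347] 2.1 [ 0.4729 -0.0513  0.059 ] [ 0.479  -0.0604  0.059 ]
bcorner [ 0.4364 -0.0211  0.0273] 0.5 [ 0.4384 -0.0232  0.025 ] [ 0.4377 -0.0241  0.025 ]
coltop [ 0.5004 -0.2898  0.0882] 0.5 [ 0.4964 -0.2824  0.092 ] [ 0.4977 -0.2848  0.092 ]
saddle [ 0.4954 -0.2387  0.032 ] 0.9 [ 0.4878 -0.2253  0.04  ] [ 0.4901 -0.2291  0.04  ]
paddle [ 0.5122 -0.4059  0.1177] 0.7 [ 0.5092 -0.4     0.12  ] [ 0.5106 -0.403   0.12  ]
baseL [ 0.5214 -0.2067  0.0013] 0.3 [ 0.5115 -0.1914  0.012 ] [ 0.5141 -0.1935  0.012 ]
baseR [ 0.4412 -0.1844  0.0242] 1.7 [ 0.4509 -0.1987  0.012 ] [ 0.4484 -0.2027  0.012 ]
stop [ 0.4137 -0.1505  0.0161] 1.2 [ 0.4058 -0.1353  0.026 ] [ 0.4084 -0.1401  0.026 ]
timer [ 0.3573 -0.2518  0.0138] 2.6 [ 0.3537 -0.2412  0.018 ] [ 0.3555 -0.2504  0.018 ]
```

The points agree with the text heights to within what this short baseline allows. I'll move the wrist camera over the jack and pad for a close measurement and align the tool with the jack.

Request:
jog_arm(moves=[[[1,-0.6,-0.3],-1],[[2,-1.2,-0.5],-2.1],[[2.9,-1.7,-0.5],-3.2],[[3.8,-2.3,-0.5],-4.3],[[4.6,-2.8,-0.5],-5.4],[[5.4,-3.3,-0.5],-6.5],[[6.2,-3.8,-0.5],-7.6],[[7,-4.3,-0.5],-8.7]])

```text
time: 0.82
tcp_pos: [0.454, -0.3164, 0.2514]
eef_rot: [[0.224, 0.975, 0.0], [0.975, -0.224, 0.0], [0.0, 0.0, -1.0]]
force: [0.9, -0.2, -0.9]
opening: 0.997
finger_force: 0.0
```

```bash
cat > go.py <<'E'
# print how far to go, in tool axes and units, to x y z yaw
import sys
from h import *
from bench import ctrl
def go(t,yaw):
    s=ctrl.get_state();R=s["eef_rot"];d=R.T@(np.array(t)-s["tcp_pos"])/.04
    y=np.degrees(np.arctan2(R[1,0],R[0,0]));print("tcp",s["tcp_pos"],"yaw",round(y,2),"F",s["force"],"open",round(s["opening"],3),"t",s["time"],"units",d,"turn",round(-((yaw-y+180)%360-180)/6,3))
if __name__=="__main__": a=list(map(float,sys.argv[1:]));go(a[:3],a[3])
E
python3 go.py .52 -.22 .25 97
```

```text
tcp [ 0.454  -0.3164  0.2514] yaw 77.08 F [ 0.8643 -0.2149 -0.8977] open 0.997 t 0.8167 units [2.7176 1.0684 0.0354] turn -3.321
```

Request:
jog_arm(moves=[[[0.9,0.35,0],-1.1],[[1.8,0.7,0],-2.2],[[2.7,1.05,0],-3.3],[[2.7,1.05,0],-3.3],[[2.7,1.05,0],-3.3]])

```text
time: 1.23
tcp_pos: [0.5201, -0.2204, 0.2512]
eef_rot: [[-0.118, 0.993, 0.0], [0.993, 0.118, 0.001], [0.001, 0.0, -1.0]]
force: [-0.2, -0.1, -0.6]
opening: 0.999
finger_force: 0.0
```

```bash
python3 - <<'E'
from bench import ctrl
import cv2,numpy as np
print(ctrl.get_state()["tcp_pos"])
c=ctrl.read_camera("wrist");cv2.imwrite("pics/w1.png",c["frame"][:,:,::-1]);np.savez("pics/w1.npz",**c);print(c["pose"])
E
```

```text
[ 0.52005505 -0.22042597  0.25116252]
[[ 9.92875060e-01  1.13139589e-01  3.73971871e-02  5.09774439e-01]
 [ 1.19156240e-01 -9.45188646e-01 -3.04006930e-01 -1.41558935e-01]
 [ 9.52177658e-04  3.06297007e-01 -9.51935521e-01  3.94250203e-01]
 [ 0.00000000e+00  0.00000000e+00  0.00000000e+00  1.00000000e+00]]
```

View pics/w1.png

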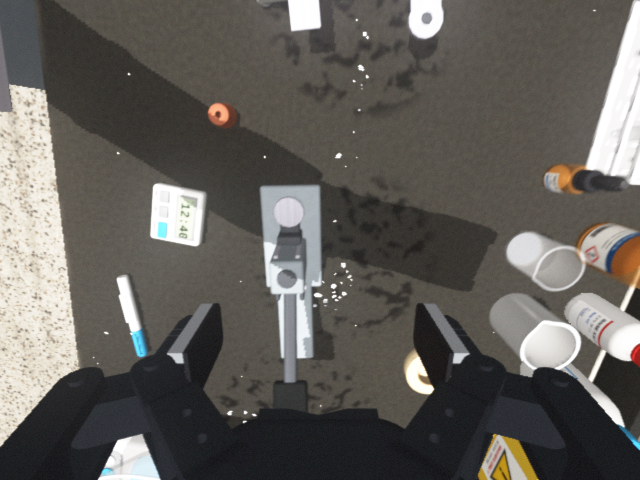

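Wrist view: pad disc at (427,17), plain lug end at (307,28), saddle disc (288,212), column top about (287,278), paddle (290,395), base front edge (262,187)-(320,185), stopper (222,114), timer (179,214). Next is a second place for the heights.

Request:
jog_arm(moves=[[[0.9,0.4,0],0],[[1.7,0.8,0],0],[[2,1,0],0],[[2,1,0],0],[[2,1,0],0]])

```text
time: 1.7
tcp_pos: [0.5489, -0.1406, 0.2511]
eef_rot: [[-0.112, 0.994, -0.001], [0.994, 0.112, -0.001], [-0.001, -0.001, -1.0]]
force: [0.1, -0.5, 0.7]
opening: 1.002
finger_force: 0.0
```

```bash
python3 - <<'E'
from bench import ctrl
import cv2,numpy as np
print(ctrl.get_state()["tcp_pos"])
c=ctrl.read_camera("wrist");cv2.imwrite("pics/w2.png",c["frame"][:,:,::-1]);np.savez("pics/w2.npz",**c)
E
```

```text
[ 0.54890726 -0.14057353  0.25113372]
```

View pics/w2.png

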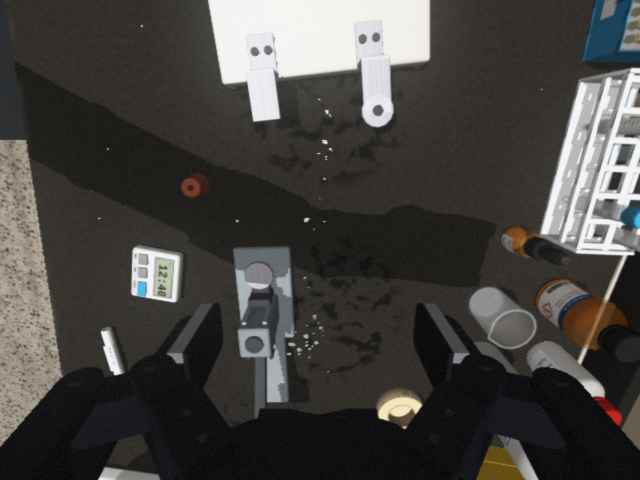

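Second view: pad hole (378,110), plain lug end (252,121)-(279,118), board edge (221,84)-(429,62), saddle (259,275), column top hole (255,345), base front corners (234,249),(290,247).

```bash
python3 - <<'E'
from h import *
A=np.load("pics/w1.npz");B=np.load("pics/w2.npz")
ref={}
def circ(c,p,r):  # centroid of bright/dark blob refinement
    g=cv2.cvtColor(c["frame"],cv2.COLOR_RGB2GRAY);h=cv2.HoughCircles(cv2.GaussianBlur(g,(3,3),0)[max(p[1]-30,0):p[1]+30,p[0]-30:p[0]+30],cv2.HOUGH_GRADIENT,1,50,param1=100,param2=8,minRadius=r-3,maxRadius=r+4)
    return None if h is None else h[0,0,:2]+[p[0]-30,max(p[1]-30,0)],None if h is None else h[0,0,2]
for c,pts in((A,((427,17,16),(288,212,14))),(B,((378,110,15),(259,275,14)))):
    for x,y,r in pts: print("hough",x,y,circ(c,(x,y),r))
for n,a,b,z in [("padhole",(427,17.5),(378,110),.059),("lugL",(292,30.5),(252,121.5),.059),("lugR",(321,27),(279,118),.059),
 ("colhole",(287,278.5),(255,345),.092),("saddle",(288.5,211.5),(259,275),.040),("baseL",(262,187),(234,248.5),.012),("baseR",(320,185),(290,247),.012),("stop",(221,114),(192,187),.026)]:
    x,e=tri([ray(A,a),ray(B,b)]);print(n,x,round(e*1e3,1),plane(A,a,z),plane(B,b,z))
print("edge",plane(B,(221,84),.025),plane(B,(429,62),.025))
print("paddle",plane(A,(290,395),.12),"base rear",plane(A,(281,358),.012),plane(A,(313,356),.012))
E
```

```text
hough 427 17 (array([423.5,  22.5]), np.float32(15.8))
hough 288 212 (array([288.5, 210.5]), np.float32(14.9))
hough 378 110 (array([377.5, 111.5]), np.float32(15.6))
hough 259 275 (array([257.5, 276.5]), np.float32(14.1))
padhole [ 0.5928 -0.034   0.0594] 0.0 [ 0.593  -0.0339  0.059 ] [ 0.5929 -0.034   0.059 ]
lugL [ 0.4767 -0.0577  0.06  ] 0.7 [ 0.4772 -0.0577  0.059 ] [ 0.4759 -0.0575  0.059 ]
lugR [ 0.5016 -0.0517  0.0586] 0.6 [ 0.5022 -0.052   0.059 ] [ 0.5011 -0.0515  0.059 ]
colhole [ 0.4967 -0.279   0.0944] 0.6 [ 0.496  -0.2799  0.092 ] [ 0.4969 -0.281   0.092 ]
saddle [ 0.488  -0.2256  0.0353] 0.3 [ 0.488  -0.2244  0.04  ] [ 0.489  -0.2236  0.04  ]
baseL [ 0.4524 -0.2065  0.0081] 0.5 [ 0.4535 -0.206   0.012 ] [ 0.4528 -0.2048  0.012 ]
baseR [ 0.5197 -0.1966  0.0078] 0.4 [ 0.5192 -0.1958  0.012 ] [ 0.5203 -0.1952  0.012 ]
stop [ 0.4073 -0.1331  0.0247] 0.5 [ 0.4082 -0.1334  0.026 ] [ 0.4073 -0.1327  0.026 ]
edge [ 0.4364 -0.0249  0.025 ] [0.6411 0.0184 0.025 ]
paddle [ 0.512  -0.3954  0.12  ] base rear [ 0.4949 -0.4349  0.012 ] [ 0.5378 -0.4266  0.012 ]
```

Heights check out: pad top 59 mm, column 94, base 8, saddle 35. The pad-to-edge distance is 41 mm and the base is 232 mm long. The jack is at (0.496,-0.2795) with yaw 97.5°. With jack yaw 101.7°, the target column position is (0.604,-0.088).

```bash
python3 go.py .4963 -.2795 .14 97.5;python3 go.py .4963 -.2795 .048 97.5
```

```text
tcp [ 0.5485 -0.1418  0.251 ] yaw 96.33 F [ 0.2541 -0.1547 -0.2354] open 1.0 t 1.75 units [-3.2732 -1.6725  2.7839] turn -0.195
tcp [ 0.5485 -0.1418  0.251 ] yaw 96.33 F [ 0.2541 -0.1547 -0.2354] open 1.0 t 1.75 units [-3.2695 -1.6691  5.0839] turn -0.195
```

Request:
jog_arm(moves=[[[-0.9,-0.45,0],0],[[-1.8,-0.9,0],-0.2],[[-2.6,-1.3,0.5],-0.2],[[-3.27,-1.67,1],-0.2],[[-3.27,-1.67,1.9],-0.2],[[-3.27,-1.67,2.8],-0.2],[[-3.27,-1.67,2.8],-0.2],[[-3.27,-1.67,2.8],-0.2]])

```text
time: 2.42
tcp_pos: [0.4955, -0.2782, 0.1381]
eef_rot: [[-0.131, 0.991, -0.004], [0.991, 0.131, 0.001], [0.002, -0.004, -1.0]]
force: [0.6, 0.5, 1.4]
opening: 0.999
finger_force: 0.0
```

```bash
python3 go.py .4963 -.2795 .048 97.5
```

```text
tcp [ 0.4955 -0.2782  0.1381] yaw 97.53 F [0.6108 0.4773 1.3802] open 0.999 t 2.4167 units [-0.0393  0.0261  2.2532] turn 0.005
```

Request:
jog_arm(moves=[[[-0.02,0.02,0.8],0],[[-0.02,0.02,1.6],0],[[-0.02,0.02,2.25],0],[[-0.02,0.02,2.25],0],[[-0.02,0.02,2.25],0]])

```text
time: 2.83
tcp_pos: [0.4995, -0.2781, 0.0507]
eef_rot: [[-0.134, 0.991, 0.001], [0.991, 0.134, -0.001], [-0.001, 0.0, -1.0]]
force: [0.5, 0.0, 0.7]
opening: 1.003
finger_force: 0.0
```

Request:
jog_arm(moves=[[[0,0,0],0],[[0,0,0],0],[[0,0,0],0],[[0,0,0],0],[[0,0,0],0],[[0,0,0],0],[[0,0,0],0],[[0,0,0],0]], grip=25, grip_force=60)

```text
time: 3.5
tcp_pos: [0.4981, -0.2781, 0.0506]
eef_rot: [[-0.134, 0.991, -0.001], [0.991, 0.134, -0.001], [-0.001, -0.001, -1.0]]
force: [-3.5, 0.1, 9.1]
opening: 0.389
finger_force: 62.0
```

Request:
jog_arm(moves=[[[0,0,-0.1],0],[[0,0,-0.2],0],[[0,0,-0.3],0],[[0,0,-0.3],0],[[0,0,-0.3],0]])

```text
time: 3.92
tcp_pos: [0.4989, -0.2774, 0.0613]
eef_rot: [[-0.134, 0.991, 0.0], [0.991, 0.134, 0.0], [0.0, 0.0, -1.0]]
force: [0.8, -0.9, -7.3]
opening: 0.388
finger_force: 60.4
```

```bash
python3 go.py .6142 -.1368 .06 101.7; python3 - <<'E'
from bench import ctrl
import cv2,numpy as np
c=ctrl.read_camera("wrist");np.savez("pics/w3.npz",**c)
s=ctrl.read_camera("side")["frame"][150:330,250:450]
im=np.vstack([cv2.resize(c["frame"],(480,360)),cv2.resize(s,(480,432))])[:600]
im=np.hstack([cv2.resize(c["frame"],(400,300)),cv2.resize(s,(400,360))[:300]])
cv2.imwrite("pics/w3.png",im[:,:,::-1])
E
```

```text
tcp [ 0.4989 -0.2774  0.0613] yaw 97.71 F [ 0.7995 -0.9081 -7.2941] open 0.388 t 3.9167 units [3.097  3.328  0.0329] turn -0.665
```

View pics/w3.png

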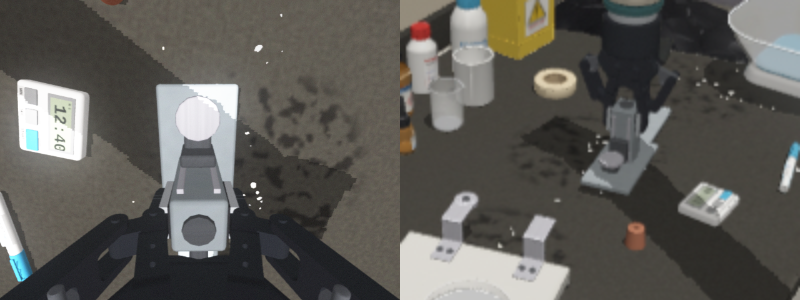

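The jack is lifted level (7.3 N, its weight) and held centrally, with the saddle at wrist pixel (315,189). I'll compute the saddle position in the tool frame.

```bash
cat > sad.py <<'E'
from h import *
def sad(c):  # bright saddle disc
    g=cv2.cvtColor(c["frame"],cv2.COLOR_RGB2HSV);x0,y0=265,135
    m=cv2.inRange(g[y0:y0+105,x0:x0+105],(0,0,0),(255,28,255))
    h=cv2.HoughCircles(cv2.GaussianBlur(cv2.cvtColor(c["frame"],cv2.COLOR_RGB2GRAY),(5,5),0)[y0:y0+105,x0:x0+105],cv2.HOUGH_GRADIENT,1,60,param1=80,param2=12,minRadius=24,maxRadius=46)
    return h[0,0]+[x0,y0,0]
E
python3 - <<'E'
from sad import *
from bench import ctrl
s=ctrl.get_state();c=np.load("pics/w3.npz");h=sad(c);print(h)
p=plane(c,h[:2],.0505);print(p,s["tcp_pos"],s["eef_rot"].T@(p-s["tcp_pos"]), "diam", 2*h[2]/332.5*(c["pose"][2,3]-.05))
E
```

```text
[315.5 189.5  35.3]
[ 0.4897 -0.2228  0.0505] [ 0.4986 -0.2773  0.061 ] [ 0.0552 -0.0015  0.0105] diam 0.032759665112441855
```

Request:
jog_arm(moves=[[[0.5,0.6,0],-0.1],[[1.1,1.2,0],-0.25],[[1.6,1.8,0],-0.4],[[2.2,2.4,0],-0.55],[[2.8,3.0,0],-0.67],[[3.1,3.35,0],-0.67],[[3.1,3.35,0],-0.67],[[3.1,3.35,0],-0.67]])

```text
time: 4.68
tcp_pos: [0.6156, -0.1342, 0.0608]
eef_rot: [[-0.207, 0.978, -0.0], [0.978, 0.207, 0.001], [0.001, 0.0, -1.0]]
force: [-0.7, -1.2, -7.7]
opening: 0.389
finger_force: 61.5
```

```bash
python3 go.py .6055 -.0877 .053 101.7; python3 - <<'E'
from sad import *
from bench import ctrl
c=ctrl.read_camera("wrist");np.savez("pics/w4.npz",**c);cv2.imwrite("pics/w4.png",c["frame"][:,:,::-1]);h=sad(c);s=ctrl.get_state();print(h)
p=plane(c,h[:2],.0505);print(p,s["tcp_pos"],s["eef_rot"].T@(p-s["tcp_pos"]))
E
```

```text
tcp [ 0.6156 -0.1342  0.0608] yaw 101.94 F [-0.7446 -1.2179 -7.658 ] open 0.389 t 4.6833 units [ 1.1887 -0.0065  0.1962] turn 0.039
[319.5 195.5  42.1]
[ 0.6048 -0.0826  0.0505] [ 0.6143 -0.1365  0.0606] [0.0546 0.0018 0.0101]
```

View pics/w4.png

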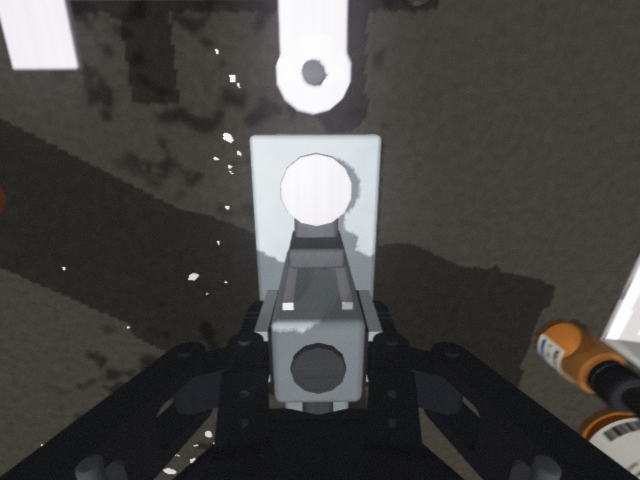

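The saddle disc is centred at (316,189) and the pad disc at (313.5,74), ahead and in line with each other; plain lug is at the upper left (40,40). Now the remaining shift.

```bash
python3 - <<'E'
from h import *
from bench import ctrl
c=np.load("pics/w4.npz");s=ctrl.get_state();R=s["eef_rot"]
print(s["tcp_pos"])
a=plane(c,(316,189.5),.0505);b=plane(c,(313.7,73),.059);print(a,b,"shift units",R.T@(b-a)/.04)
E
```

```text
[ 0.6143 -0.1365  0.0606]
[ 0.6027 -0.0802  0.0505] [ 0.5921 -0.0342  0.059 ] shift units [ 1.1797 -0.024  -0.2124]
```

Request:
jog_arm(moves=[[[0,0,0.1],0],[[0,0,0.18],0],[[0,0,0.18],0],[[0,0,0.18],0],[[0,0,0.18],0],[[0,0,0.18],0]])

```text
time: 5.23
tcp_pos: [0.615, -0.1369, 0.0543]
eef_rot: [[-0.203, 0.979, 0.0], [0.979, 0.203, 0.0], [-0.0, 0.0, -1.0]]
force: [0.4, 0.1, -7.3]
opening: 0.395
finger_force: 61.4
```

```bash
python3 go.py .6052 -.0878 .051 101.7; python3 - <<'E'
from h import *
from bench import ctrl
c=ctrl.read_camera("wrist");np.savez("pics/w5.npz",**c);s=ctrl.get_state();print(s["tcp_pos"])
g=cv2.cvtColor(c["frame"],cv2.COLOR_RGB2GRAY);m=(g>225).astype(np.uint8)
n,l,st,ce=cv2.connectedComponentsWithStats(m)
for i in range(1,n):
    if st[i,4]>800: print(st[i],ce[i])
E
```

```text
tcp [ 0.615  -0.1369  0.0543] yaw 101.71 F [ 0.4175  0.1146 -7.2673] open 0.395 t 5.2333 units [1.2523 0.0082 0.0812] turn 0.001
[ 0.6151 -0.1368  0.0543]
[   0    0   65   57 3347] [29.4667 28.4422]
[ 278    0   77  103 6194] [315.7485  46.6083]
[ 253  139  101  110 7894] [298.465  184.2121]
```

Request:
jog_arm(moves=[[[0.2,0,0],0],[[0.45,0,0],0],[[0.7,0,0],0],[[0.95,0,0],0],[[1.15,0,0],0],[[1.24,0,0],0],[[1.24,0,0],0],[[1.24,0,0],0]])

```text
time: 5.95
tcp_pos: [0.605, -0.0881, 0.0542]
eef_rot: [[-0.204, 0.979, 0.0], [0.979, 0.204, -0.001], [-0.001, 0.0, -1.0]]
force: [0.3, 0.3, -7.6]
opening: 0.392
finger_force: 61.5
```

Request:
jog_arm(moves=[[[0,0,0.04],0],[[0,0,0.08],0],[[0,0,0.1],0],[[0,0,0.1],0],[[0,0,0.1],0]])

```text
time: 6.37
tcp_pos: [0.6051, -0.0892, 0.0507]
eef_rot: [[-0.202, 0.979, 0.001], [0.979, 0.202, -0.001], [-0.001, 0.0, -1.0]]
force: [-1.1, -1.7, 1.0]
opening: 0.391
finger_force: 62.2
```

```bash
python3 go.py .6052 -.0878 .051 101.7; python3 - <<'E'
from h import *
from bench import ctrl
c=ctrl.read_camera("wrist");np.savez("pics/w6.npz",**c);cv2.imwrite("pics/w6.png",c["frame"][:,:,::-1])
E
```

```text
tcp [ 0.6051 -0.0892  0.0507] yaw 101.67 F [-1.1158 -1.7266  1.0243] open 0.391 t 6.3667 units [ 0.0328  0.0098 -0.0082] turn -0.005
```

View pics/w6.png

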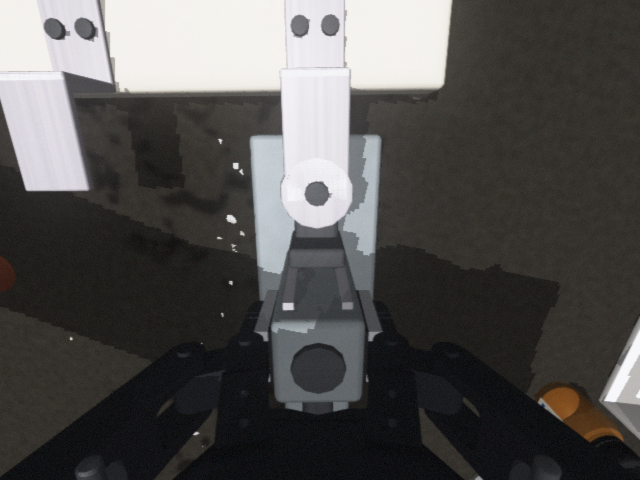

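The pad disc covers the saddle at (316.5,191). Parallax check in the tool frame.

```bash
python3 - <<'E'
from h import *
c4=np.load("pics/w4.npz");c6=np.load("pics/w6.npz")
def gx(c): # camera-aligned horizontal frame (tool yaw)
    u=c["pose"][:2,1].copy();u=-u/np.linalg.norm(u);return np.array([u,[u[1],-u[0]]])
a=gx(c4)@(plane(c4,(316,189.5),.0505)-c4["pose"][:3,3])[:2]
b=gx(c6)@(plane(c6,(316.5,192),.059)-c6["pose"][:3,3])[:2]
print(a,b,"pad-saddle mm",(b-a)*1e3)
a3=gx(np.load("pics/w3.npz"))@(plane(np.load("pics/w3.npz"),(315.5,189.5),.0505)-np.load("pics/w3.npz")["pose"][:3,3])[:2];print(a3)
E
```

```text
[-0.0242 -0.0008] [-0.0225 -0.0004] pad-saddle mm [1.6215 0.3386]
[-0.0244 -0.001 ]
```

Request:
jog_arm(moves=[[[0.04,0,-0.03],0],[[0.045,0,-0.03],0],[[0.045,0,-0.03],0],[[0.045,0,0.01],0],[[0.045,0,0.01],0]])

```text
time: 6.83
tcp_pos: [0.6045, -0.0855, 0.0507]
eef_rot: [[-0.204, 0.979, -0.0], [0.979, 0.204, 0.0], [0.0, -0.0, -1.0]]
force: [-2.9, 0.8, 5.0]
opening: 0.393
finger_force: 62.6
```

Request:
jog_arm(moves=[[[0,0,0],0],[[0,0,0],0],[[0,0,0],0],[[0,0,0],0],[[0,0,0],0],[[0,0,0],0]], grip=85)

```text
time: 7.33
tcp_pos: [0.6048, -0.0864, 0.0498]
eef_rot: [[-0.203, 0.979, 0.0], [0.979, 0.203, -0.0], [-0.0, 0.0, -1.0]]
force: [0.4, -0.0, 0.4]
opening: 0.993
finger_force: 0.0
```

Request:
jog_arm(moves=[[[0,0,-0.7],0],[[0,0,-1.5],0],[[0,0,-2.4],0],[[0,0,-3.3],0],[[0,0,-4],0],[[0,0,-4],0],[[0,0,-4],0],[[0,0,-4],0]])

```text
time: 8.0
tcp_pos: [0.6039, -0.0865, 0.2091]
eef_rot: [[-0.203, 0.979, -0.001], [0.979, 0.203, -0.0], [0.0, -0.001, -1.0]]
force: [-0.3, -0.5, -0.2]
opening: 0.996
finger_force: 0.0
```

```bash
python3 - <<'E'
from h import *
from bench import ctrl
c=ctrl.read_camera("wrist");np.savez("pics/w7.npz",**c);cv2.imwrite("pics/w7.png",c["frame"][:,:,::-1])
E
python3 go.py .632 -.217 .16 101.7
```

```text
tcp [ 0.6035 -0.0864  0.2084] yaw 101.73 F [-0.5209  0.8268  0.1004] open 0.996 t 8.05 units [-3.342   0.0365  1.2086] turn 0.005
```

View pics/w7.png

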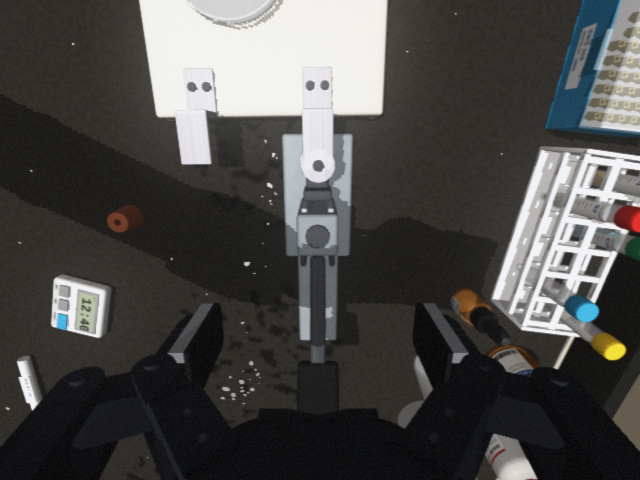

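The jack stands under the pad: pad (318,165), column (317,237), base front (285,135)-(351,134), rear (301,340)-(337,338), paddle about (318,388). Nothing else has moved. I'll check the saddle-to-pad offset.

```bash
python3 - <<'E'
from h import *
c=np.load("pics/w7.npz")
f=[plane(c,p,.012)[:2] for p in((284.5,135),(351.5,134))];r=[plane(c,p,.012)[:2] for p in((301,340.5),(337,339))]
F=np.mean(f,0);B=np.mean(r,0);u=(F-B)/np.linalg.norm(F-B);print("F",F,"B",B,"len",np.linalg.norm(F-B),"yaw",np.degrees(np.arctan2(u[1],u[0])))
pad=plane(c,(317.7,165.5),.059)[:2];col=plane(c,(317,236.5),.092)[:2]
v=np.array([-u[1],u[0]])
for s in (F-.025*u,B+.21*u,col+.055*u): print("saddle est",s,"pad-s",(pad-s)@u*1e3,(pad-s)@v*1e3)
print("pad",pad,"paddle",plane(c,(318,388),.12))
E
```

```text
F [ 0.5872 -0.0089] B [ 0.6358 -0.2359] len 0.23221658784683227 yaw 102.07155625753288
saddle est [ 0.5924 -0.0333] pad-s -0.4015598734015146 0.3715222964666368
saddle est [ 0.5918 -0.0306] pad-s -3.184972026569232 0.3715222964666338
saddle est [ 0.5911 -0.0329] pad-s -1.0581021562631234 -0.8346267855839524
pad [ 0.5922 -0.0338] paddle [ 0.6293 -0.2108  0.12  ]
```

Request:
jog_arm(moves=[[[-0.9,0,0],0],[[-1.8,0,0],0],[[-2.6,0,0],0],[[-3.3,0,0],0],[[-3.3,0,0.6],0],[[-3.3,0,1.2],0],[[-3.3,0,1.2],0],[[-3.3,0,1.2],0]], grip=0)

```text
time: 8.72
tcp_pos: [0.6296, -0.2148, 0.159]
eef_rot: [[-0.204, 0.979, -0.006], [0.979, 0.204, 0.002], [0.003, -0.005, -1.0]]
force: [-1.0, 0.4, 0.8]
opening: -0.001
finger_force: 0.0
```

```bash
for a in ".6308 -.2155 .122" ".6325 -.2240 .085" ".6333 -.2277 .050"; do python3 go.py $a 101.8; done
```

```text
tcp [ 0.6296 -0.2148  0.159 ] yaw 101.76 F [-0.9675  0.4476  0.7844] open -0.001 t 8.7167 units [-0.0264  0.0314  0.9259] turn -0.007
tcp [ 0.6296 -0.2148  0.159 ] yaw 101.76 F [-0.9675  0.4476  0.7844] open -0.001 t 8.7167 units [-0.246   0.0344  1.8502] turn -0.007
tcp [ 0.6296 -0.2148  0.159 ] yaw 101.76 F [-0.9675  0.4476  0.7844] open -0.001 t 8.7167 units [-0.3434  0.0395  2.7249] turn -0.007
```

Request:
jog_arm(moves=[[[0,0.03,0.3],0],[[-0.02,0.03,0.6],0],[[-0.02,0.03,0.8],0],[[-0.03,0.03,0.9],0],[[-0.05,0.03,1.0],0],[[-0.07,0.03,1.1],0],[[-0.1,0.03,1.2],0],[[-0.12,0.03,1.3],0]])

```text
time: 9.38
tcp_pos: [0.634, -0.2209, 0.1101]
eef_rot: [[-0.203, 0.979, 0.001], [0.979, 0.203, -0.001], [-0.001, 0.001, -1.0]]
force: [-1.2, -1.9, 2.9]
opening: 0.001
finger_force: 1.3
```

```bash
for a in ".6325 -.2240 .085" ".6333 -.2277 .050"; do python3 go.py $a 101.8; done
```

```text
tcp [ 0.634  -0.2209  0.1101] yaw 101.7 F [-1.1786 -1.8725  2.8782] open 0.001 t 9.3833 units [-0.0673 -0.0543  0.6272] turn -0.016
tcp [ 0.634  -0.2209  0.1101] yaw 101.7 F [-1.1786 -1.8725  2.8782] open 0.001 t 9.3833 units [-0.1608 -0.0545  1.5023] turn -0.016
```

Request:
jog_arm(moves=[[[-0.02,-0.02,0.12],0],[[-0.04,-0.04,0.24],0],[[-0.06,-0.04,0.36],0],[[-0.08,-0.04,0.48],0],[[-0.1,-0.04,0.6],0],[[-0.11,-0.04,0.72],0],[[-0.12,-0.04,0.84],0],[[-0.13,-0.04,0.96],0]])

```text
time: 10.05
tcp_pos: [0.6351, -0.2279, 0.0726]
eef_rot: [[-0.202, 0.979, 0.005], [0.979, 0.202, -0.003], [-0.004, 0.004, -1.0]]
force: [1.7, -3.6, 6.4]
opening: 0.002
finger_force: 3.6
```

```bash
python3 go.py .6333 -.2277 .050 101.8
```

```text
tcp [ 0.6351 -0.2279  0.0726] yaw 101.68 F [ 1.6895 -3.6342  6.4336] open 0.002 t 10.05 units [ 0.0156 -0.0452  0.5639] turn -0.02
```

Request:
jog_arm(moves=[[[0,-0.02,0.12],0],[[0.01,-0.03,0.24],0],[[0.01,-0.03,0.36],0],[[0.01,-0.03,0.48],0],[[0.01,-0.03,0.58],0],[[0.01,-0.03,0.62],0],[[0.01,-0.03,0.62],0],[[0.01,-0.03,0.62],0]])

```text
time: 10.72
tcp_pos: [0.6351, -0.2278, 0.0501]
eef_rot: [[-0.202, 0.979, 0.008], [0.979, 0.202, -0.004], [-0.005, 0.007, -1.0]]
force: [1.2, -3.0, 18.5]
opening: -0.003
finger_force: 9.1
```

Full down: TCP z 50 mm with the force rising to 18.5 N, so it is at its stop. I'll check the board rise numerically by template matching in the side view, as no picture views are left.

```bash
cat > rise.py <<'E'
from h import *
from bench import ctrl
def run():
    for n,pts in(("side",dict(pad=(283,249),lug=(320,260),bcorn=(335,284),wax=(234,345),stopper=(368,268),timer=(405,252),hinge=(262,392),dish=(283,308))),):
        r=np.load(f"pics/{n}0.npz")["frame"];f=ctrl.read_camera(n)["frame"]
        for k,(x,y) in pts.items():
            t=r[y-9:y+10,x-9:x+10];w=f[y-30:y+31,x-30:x+31]
            m=cv2.matchTemplate(w,t,cv2.TM_CCOEFF_NORMED);_,s,_,q=cv2.minMaxLoc(m);print(k,"shift",q[0]-21,q[1]-21,round(s,3),end="; ")
    s=ctrl.get_state();print("\n",s["tcp_pos"],s["force"],s["time"])
run()
E
python3 rise.py
```

```text
pad shift -1 -9 0.914; lug shift 0 -9 0.955; bcorn shift 0 -8 0.995; wax shift -1 -1 0.979; stopper shift 0 0 0.876; timer shift 0 0 0.891; hinge shift 0 0 0.963; dish shift -1 -5 0.902; 
 [ 0.6351 -0.2278  0.0501] [-0.9886 -3.148  18.2457] 10.7667
```

The board rose 9 px at the pad, with wax and dish moving with it as a rigid body. Now let it up slowly.

Request:
jog_arm(moves=[[[0,0,-0.12],0],[[0,0,-0.24],0],[[0,0,-0.36],0],[[0,0,-0.48],0],[[0.01,0,-0.6],0],[[0.03,0,-0.72],0],[[0.05,0,-0.84],0],[[0.07,0,-0.96],0]])

```text
time: 11.43
tcp_pos: [0.6333, -0.2242, 0.0864]
eef_rot: [[-0.203, 0.979, 0.005], [0.979, 0.203, -0.002], [-0.003, 0.005, -1.0]]
force: [1.9, -2.5, 6.6]
opening: -0.002
finger_force: 2.7
```

Request:
jog_arm(moves=[[[0.03,0,-0.12],0],[[0.06,0,-0.24],0],[[0.09,0,-0.36],0],[[0.12,0,-0.48],0],[[0.15,0,-0.6],0],[[0.18,0,-0.72],0],[[0.21,0,-0.84],0],[[0.24,0,-0.96],0]])

```text
time: 12.1
tcp_pos: [0.6285, -0.2118, 0.1231]
eef_rot: [[-0.204, 0.979, -0.002], [0.979, 0.204, 0.002], [0.002, -0.002, -1.0]]
force: [0.4, 0.6, -0.4]
opening: -0.006
finger_force: 0.0
```

Request:
jog_arm(moves=[[[0.03,0,-0.2],0],[[0.05,0,-0.4],0],[[0.05,0,-0.8],0],[[0.05,0,-1.2],0],[[0.05,0,-1.2],0],[[0.05,0,-1.2],0],[[0.05,0,-1.2],0],[[0.05,0,-1.2],0]])

```text
time: 12.77
tcp_pos: [0.628, -0.2112, 0.1703]
eef_rot: [[-0.203, 0.979, -0.002], [0.979, 0.203, 0.0], [0.001, -0.002, -1.0]]
force: [-0.2, 0.3, -0.3]
opening: -0.003
finger_force: 0.0
```

```bash
python3 rise.py; python3 go.py .6308 -.2155 .122 101.8;python3 - <<'E'
from h import *
from bench import ctrl
c=ctrl.read_camera("wrist");np.savez("pics/w8.npz",**c)
a=np.load("pics/w7.npz");f=c["frame"]
# column-top hole, pad and base corner found in the new view by template
for n,(x,y),z in(("col",(317,237),.092),("pad",(318,165),.059),("baseFL",(285,135),.012),("baseFR",(351,134),.012)):
    t=cv2.resize(a["frame"][y-14:y+15,x-14:x+15],None,fx=1,fy=1);best=None
    for k in(1,1.05,1.1,1.15,1.2,1.25):
        m=cv2.matchTemplate(f,cv2.resize(t,None,fx=k,fy=k),cv2.TM_CCOEFF_NORMED);_,s,_,q=cv2.minMaxLoc(m)
        if best is None or s>best[0]: best=(s,q[0]+14*k,q[1]+14*k)
    print(n,best,plane(c,best[1:],z),"was",plane(a,(x,y),z))
E
```

```text
pad shift 0 0 0.868; lug shift 0 0 0.999; bcorn shift 0 0 1.0; wax shift 0 0 1.0; stopper shift 0 0 0.882; timer shift 0 0 0.891; hinge shift 0 0 1.0; dish shift 0 0 0.953; 
 [ 0.6281 -0.2112  0.1703] [-0.9396  0.1252 -0.4754] 12.8167
tcp [ 0.6281 -0.2112  0.1703] yaw 101.72 F [-0.9396  0.1252 -0.4754] open -0.003 t 12.8167 units [-0.121   0.0473  1.2064] turn -0.013
col (0.7677209377288818, 320.5, 44.5) [ 0.6024 -0.0838  0.092 ] was [ 0.6027 -0.0871  0.092 ]
pad (0.7666003108024597, 186, 347) [ 0.5325 -0.3349  0.059 ] was [ 0.5923 -0.0333  0.059 ]
baseFL (0.9179658889770508, 443.5, 265.5) [ 0.7557 -0.2274  0.012 ] was [ 0.5558 -0.0159  0.012 ]
baseFR (0.8939415812492371, 332.7, 289.7) [ 0.6557 -0.2749  0.012 ] was [ 0.6186 -0.0018  0.012 ]
```

The board is back flat and everything is in place. Before the second stroke I'll return to the earlier viewpoint and check that the jack hasn't slid.

Request:
jog_arm(moves=[[[0,0,-0.9],0],[[0.8,0,-0.96],0],[[1.6,0,-0.96],0],[[2.4,0,-0.96],0],[[3.18,0,-0.96],0],[[3.18,0,-0.96],0],[[3.18,0,-0.96],0],[[3.18,0,-0.96],0]])

```text
time: 13.53
tcp_pos: [0.6029, -0.0872, 0.2094]
eef_rot: [[-0.203, 0.979, -0.001], [0.979, 0.203, -0.001], [-0.001, -0.001, -1.0]]
force: [-0.2, -1.5, 0.4]
opening: 0.001
finger_force: 0.0
```

```bash
cat > cmp.py <<'E'
from h import *
from bench import ctrl
c=ctrl.read_camera("wrist");np.savez("pics/w9.npz",**c)
a=np.load("pics/w7.npz");f=c["frame"]
for n,(x,y),z in(("col",(317,237),.092),("pad",(318,165),.059),("baseFL",(285,135),.012),("baseFR",(351,134),.012),("rearL",(301,340),.012),("lug",(196,162),.059)):
    t=a["frame"][y-12:y+13,x-12:x+13];m=cv2.matchTemplate(f[y-40:y+41,x-40:x+41],t,cv2.TM_CCOEFF_NORMED);_,s,_,q=cv2.minMaxLoc(m)
    p=(x+q[0]-28,y+q[1]-28);print(n,p,round(s,3),"moved mm",(plane(c,p,z)-plane(a,(x,y),z))[:2]*1e3)
E
python3 cmp.py; python3 go.py .6295 -.2145 .159 101.8
```

```text
col (319, 236) 0.82 moved mm [0.5203 0.2052]
pad (320, 165) 0.967 moved mm [ 0.7803 -0.5797]
baseFL (286, 135) 0.994 moved mm [ 0.0486 -0.7584]
baseFR (352, 134) 0.989 moved mm [ 0.0823 -0.7407]
rearL (305, 336) 0.751 moved mm [2.7774 5.1753]
lug (197, 162) 0.995 moved mm [-0.1257 -0.7796]
tcp [ 0.603  -0.0881  0.2093] yaw 101.65 F [ 0.1461 -0.1783  0.3628] open -0.003 t 13.5833 units [-3.2279  0.0127  1.2614] turn -0.025
```

The jack hasn't slid: the base corners moved the same as the fixed lug, within noise. Second stroke.

Request:
jog_arm(moves=[[[-0.9,0,0],0],[[-1.8,0,0],0],[[-2.6,0,0],0],[[-3.23,0.01,0],0],[[-3.23,0.01,0.6],0],[[-3.23,0.01,1.26],0],[[-3.23,0.01,1.26],0],[[-3.23,0.01,1.26],0]])

```text
time: 14.25
tcp_pos: [0.6282, -0.2142, 0.1577]
eef_rot: [[-0.202, 0.979, -0.004], [0.979, 0.202, 0.001], [0.002, -0.004, -1.0]]
force: [0.4, 0.9, -0.2]
opening: -0.0
finger_force: 0.0
```

Request:
jog_arm(moves=[[[0,0.03,0.3],0],[[-0.02,0.03,0.6],0],[[-0.02,0.03,0.8],0],[[-0.03,0.03,0.9],0],[[-0.05,0.03,1.0],0],[[-0.07,0.03,1.1],0],[[-0.1,0.03,1.2],0],[[-0.12,0.03,1.3],0]])

```text
time: 14.92
tcp_pos: [0.6324, -0.2184, 0.1077]
eef_rot: [[-0.203, 0.979, 0.002], [0.979, 0.203, -0.001], [-0.001, 0.001, -1.0]]
force: [-0.1, -0.9, 2.9]
opening: 0.001
finger_force: 1.4
```

Request:
jog_arm(moves=[[[-0.02,-0.02,0.12],0],[[-0.04,-0.04,0.24],0],[[-0.06,-0.04,0.36],0],[[-0.08,-0.04,0.48],0],[[-0.1,-0.04,0.6],0],[[-0.11,-0.04,0.72],0],[[-0.12,-0.04,0.84],0],[[-0.13,-0.04,0.96],0]])

```text
time: 15.58
tcp_pos: [0.6334, -0.2252, 0.0702]
eef_rot: [[-0.202, 0.979, 0.005], [0.979, 0.203, -0.003], [-0.004, 0.004, -1.0]]
force: [1.0, -4.5, 7.7]
opening: -0.001
finger_force: 3.8
```

Request:
jog_arm(moves=[[[0,-0.02,0.12],0],[[0.01,-0.03,0.24],0],[[0.01,-0.03,0.36],0],[[0.01,-0.03,0.48],0],[[0.01,-0.03,0.58],0],[[0.01,-0.03,0.62],0],[[0.01,-0.03,0.62],0],[[0.01,-0.03,0.62],0]])

```text
time: 16.25
tcp_pos: [0.6336, -0.2249, 0.0497]
eef_rot: [[-0.202, 0.979, 0.008], [0.979, 0.202, -0.004], [-0.006, 0.007, -1.0]]
force: [-4.1, -2.1, 29.5]
opening: -0.001
finger_force: 15.0
```

```bash
python3 rise.py
```

```text
pad shift -1 -9 0.912; lug shift 0 -9 0.956; bcorn shift 0 -8 0.994; wax shift -1 -1 0.978; stopper shift 0 0 0.876; timer shift 0 0 0.891; hinge shift 0 0 0.963; dish shift -1 -5 0.901; 
 [ 0.6336 -0.2249  0.0497] [-4.8418 -1.2132 30.9882] 16.3
```

Request:
jog_arm(moves=[[[0,0,-0.03],0],[[0,0,-0.03],0],[[0,0,-0.03],0],[[0,0,-0.03],0],[[0,0,-0.03],0],[[0,0,-0.03],0]])

```text
time: 16.8
tcp_pos: [0.6335, -0.2249, 0.0501]
eef_rot: [[-0.202, 0.979, 0.008], [0.979, 0.202, -0.004], [-0.005, 0.007, -1.0]]
force: [-1.6, -2.6, 24.6]
opening: 0.003
finger_force: 12.5
```

```bash
python3 rise.py; python3 -c "
from bench import ctrl
s=ctrl.get_state();
if 12<s['force'][2]<30 and s['tcp_pos'][2]<.0512: print(ctrl.finish_job())
else: print('no',s['force'])"
```

```text
pad shift -1 -9 0.914; lug shift 0 -9 0.954; bcorn shift 0 -8 0.994; wax shift -1 -1 0.978; stopper shift 0 0 0.876; timer shift 0 0 0.891; hinge shift 0 0 0.963; dish shift -1 -5 0.898; 
 [ 0.6335 -0.2249  0.05  ] [-2.5222 -2.0741 25.0302] 16.85
the job is handed in; nothing more can be done
None
```

I handed the job in at 16.9 s: the saddle is within about 1–3 mm of the lift pad's centre, the trial lift was made and let back down, and the handle is held at its stop (about 25 N) with the board raised on the jack; side-camera checks showed the dish, wax block, stopper and timer undisturbed.

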